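# Feel for the hidden catch and spring the chart-table tray

### The job

Put a fingertip on the top of the instrument case's front rail at its left-hand end (the robot's left), slide it along the rail in touch with the wood until you find the hidden notch, then press the sprung catch inside the notch down until the tray springs open. Take the hand away and leave the tray standing open; do not pull or push the tray by hand, and leave the compass, paperweight, torch and dividers where they lie.

Things in the scene. Friction and masses are not known exactly. Their poses are not given: they have to be found in the camera images.
- case: Birch instrument case fixed to the table, 240 mm deep (its x), 370 mm wide (its y, to the robot's left), z up, turned up to 0.22 rad. Origin: centre of its underside; the deck (flat top) is 70 mm above it. The tray front faces its -x, towards the robot. A rail 18 mm thick runs along the deck's front edge, 24 mm high (top 94 mm above the origin), middle line at x = -111 mm.
- rail_left (a point): Left-hand end (+y) of the front rail, on the middle line of its top face. Somewhere along the rail, each time elsewhere and not given, is one notch 46 mm long, open to front and back, over a steel catch plate 43 x 18 mm whose top lies 8 mm below the rail's top. Its centre is 119 to 301 mm from this end; all else of the rail is whole and level to 0.2 mm.
- rail_right (a point): Right-hand end (-y of the case) of the front rail, on the middle line of its top face, 370 mm from the left end.
- catch (a joint): How far the catch plate in the notch is pressed straight down, in m: 0 at rest, 0.008 at its stop (16 mm below the rail's top). It is sprung: starts to move at about 4 N, about 7 N at the stop, and rises again when let go. It lets the tray go at about 0.005 to 0.006.
- tray (a joint): How far the tray under the deck has slid out to the case's -x, in m: 0 shut, 0.05 fully open. Its own spring drives it out within a second once the catch lets go, and keeps it out. Its front is 346 mm wide, from 9 to 59 mm above the case's origin, flush with the rail's front face when shut.
- compass_mid (a point): Centre of a loose round grey plastic compass, 72 mm across and 20 mm high, lying on the deck behind the rail. Bystander.
- paperweight_mid (a point): Centre of a loose domed green glass paperweight, 72 mm across and 38 mm high, on the deck. Bystander.
- torch_mid (a point): Centre of a loose black torch, 120 mm long (its x) and 34 mm thick, lying on the deck. Bystander.
- dividers_mid (a point): Centre of loose steel dividers, about 160 mm long (its x), 40 mm wide and 8 mm high, lying on the table to the right of the case. Bystander.

How it is judged:
By the outcome, as a careful person would: the job done as asked, in the order asked, and still so for the second after the job is handed in, with the robot touching nothing.
It also fails if it takes over 58 s, if anything falls off the work surface, if the arm or the gripper's body presses on something with over 40 N, if the wrist force passes 120 N, or if a joint passes its speed limit or range.

### The arm

A 7-joint arm with a two-finger parallel gripper is mounted at the origin on the work surface. World frame = base frame: x ahead of the robot, y to its left, z up, the work surface at z = 0. Lengths are in m, angles in rad, forces in N, time in s.
With the tool pointing down it reaches from about 0.4 to 0.85 m from the base axis. Payload 6.9 kg.
Tool frame: the origin (TCP) lies between the finger pads; the fingertips stand 17 mm ahead of it and the grasp point (between the pads) lies 2 mm behind it; x points along the fingers, z is the direction in which the jaws open and shut, and the axes are right-handed (so a half turn about x gives the same grasp; the last joint's range is limited). The gripper opens to 85 mm and grips with 20 to 120 N. Pads are 22 mm wide; open, the fingers measure 114 mm over their backs; the gripper's body (76 mm by 85 mm) begins 54 mm behind the grasp point. The pads swing forward as they close: fully open they stand 13 mm farther back than shut.
Start: joints at [-1.016, 0.507, -0.238, 1.5, 0.126, 1.149, -0.155], TCP at [0.271, 0.563, 0.248] pointing down, gripper open.
Joint ranges: [-3.08, 3.08], [-0.24, 2.05], [-1.43, 1.35], [0, 2.5], [-1.52, 4.66], [0.17, 1.96], [-2.89, 2.89]. Speed limits (rad/s): [2.39, 2.39, 3.14, 3.14, 3.14, 3.14, 3.14].

### API

Orientations are given as a rotation vector (axis times angle).
In Python, from rig import get_state, snapshot, get_calibration, finish_job, find_in gives the robot as it stands.
- The arm moves only by the tool carry_out, never from a script. Its argument "commands" is a list of rows, each a list of 6 numbers: the shift along the world's x, y, z in units of 25 mm (1.0 is 25 mm), then the turn, a rotation vector about the world's x, y, z in units of 5 degrees (1.0 is 5 degrees). A call has 1 to 8 rows; each row is the pose to reach, as a shift and turn from the pose measured when the call began; what a row does not reach only later rows make up. A row lasts 1/12 s, in which the tool goes at most 41.7 mm and 7.16 degrees, less where a joint would pass 70% of its speed; a pose out of reach is approached as far as the arm can. A call with a gripper value outside its range is refused whole. "claw" is the closure, from 0 (fully open) to 1 (shut), set as the call begins (left out, the last holds). The fingers move at their own pace and stop on an object; the grip force is fixed at half the most. Time passes only in rows, so rows that repeat a pose let the fingers close. It gives the time, the measured TCP pose, the force and the opening at its end, in the units of the state.
- get_state(): the state, without advancing time (a new reading comes with each control period).
- snapshot(name): name is "scene" or "top"; returns the picture (480x640x3 uint8, blue, green, red); there is no depth.
- get_calibration(name): a dict with "mtx" (3x3 intrinsics, pixels), "R" (3x3) and "t" (3): a world point X has camera coordinates R X + t. Camera axes: x right, y down, z forward; pixel columns grow to the right and rows downward; lengths in m; the calibration is good to about 2 mm. A picture is of the moment at which its call begins. get_calibration takes no time and is no camera call.
- finish_job(): hands the job in, once; it reports no verdict.
Trained networks look in the newest picture that a camera, given by its name, has taken for a name from the list of things; names that differ only in an ending like _2 or _b are one class to them, and where a whole thing is asked for, a point or a joint stands for the part that bears it (a point fixed in the world has none). Each returns a list of dicts, best first, with "p" (0 to 1); they miss things now and then, are a little off and sometimes report something else, mostly with a low value. They report only what shows in the picture. A call takes as long as a camera call.
- find_in(query, camera): "extent" ([left, top, width, height] in pixels, round what is visible of it).
The state is a dict: "time_s": time; "qpos": joint angles; "qvel": joint speeds; "tau": joint torques, N m; "eef_pos": TCP position; "ee_rot": TCP orientation; "wrist_force": force on the tool from outside, world axes, zero at the start; "moment": the same for the moment, N m; "width": finger opening in m.
Only numpy, scipy, OpenCV 4.12 (cv2) and the standard library are available. Lean on these libraries where they do the work, as an engineer would, in place of code of your own. Each camera call takes 0.05 s, during which the arm holds its last target. There are 200 camera calls.

## Working session

There is one attempt and no reset: what is moved stays moved. The work goes in short steps, Python scripts to look and compute and a tool call to move; the robot and the scene stay as the last step left them, time stands still between calls to the robot, and variables do not carry over. Pictures are saved under pics/ and viewed, about 8 in all and at most 12, crops included, and the job is handed in when it is done.

Besides the shell and the picture viewer there is one more tool, called after "Emit:" as name(argument=value, ...) on one line, values as JSON. carry_out: Moves the arm, as the interface text tells. Its arguments: {"type":"object","properties":{"commands":{"type":"array","items":{"type":"array","items":{"type":"number"}}},"claw":{"type":"number"}},"required":["commands"]}

```bash
mkdir -p pics
python3 - <<'E'
from rig import *
import cv2,numpy as np
s=get_state();print({k:np.round(v,3) for k,v in s.items()})
for n in("scene","top"):
    im=snapshot(n);cv2.imwrite(f"pics/{n}0.png",im)
    c=get_calibration(n);print(n,np.round(c["mtx"],1).tolist(),np.round(c["R"],3).tolist(),np.round(c["t"],3))
    for q in("case","rail_left","compass_mid"):print(q,find_in(q,n)[:2])
E
```

```text
{'time_s': np.float64(0.0), 'qpos': array([-1.016,  0.508, -0.238,  1.501,  0.126,  1.149, -0.155]), 'qvel': array([-0.001,  0.   ,  0.001,  0.   ,  0.002,  0.001,  0.001]), 'tau': array([-0.0000e+00, -6.2057e+01, -2.1870e+00, -2.4966e+01,  1.3000e-02,
        1.2000e-02, -0.0000e+00]), 'eef_pos': array([0.271, 0.563, 0.247]), 'ee_rot': array([-0.874,  1.39 ,  0.872]), 'wrist_force': array([0.421, 0.225, 0.182]), 'moment': array([0.044, 0.013, 0.013]), 'width': np.float64(0.085)}
scene [[534.3, 0.0, 315.8], [0.0, 534.3, 230.6], [0.0, 0.0, 1.0]] [[0.377, 0.926, 0.013], [0.77, -0.305, -0.56], [-0.515, 0.221, -0.828]] [-0.131 -0.448  1.314]
case []
rail_left [{'extent': [241.6, 162.8, 253.3, 194.5], 'p': 0.63}]
compass_mid [{'extent': [289.8, 251.9, 43.9, 38.0], 'p': 0.59}, {'extent': [243.8, 167.2, 251.8, 185.8], 'p': 0.47}]
top [[551.7, 0.0, 323.2], [0.0, 551.7, 243.6], [0.0, 0.0, 1.0]] [[0.002, -1.0, 0.022], [-0.982, -0.006, -0.191], [0.191, -0.021, -0.981]] [-0.103  0.588  0.914]
case [{'extent': [169.3, 128.0, 229.3, 156.1], 'p': 0.62}]
rail_left [{'extent': [169.9, 128.9, 227.4, 158.1], 'p': 0.77}]
compass_mid [{'extent': [324.9, 173.0, 42.9, 39.7], 'p': 0.96}]
```

View pics/scene0.png

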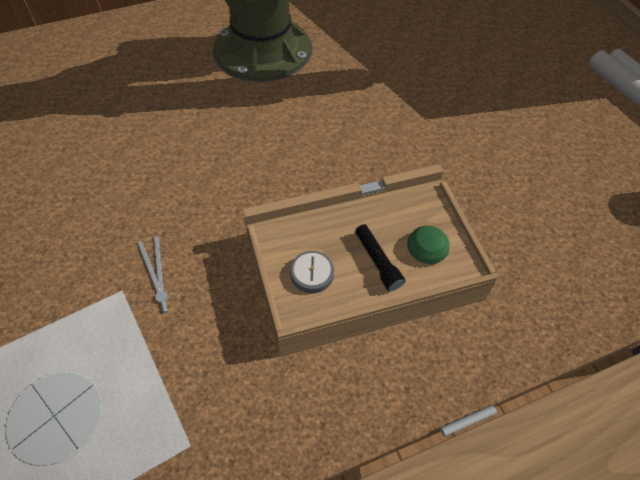

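View pics/top0.png

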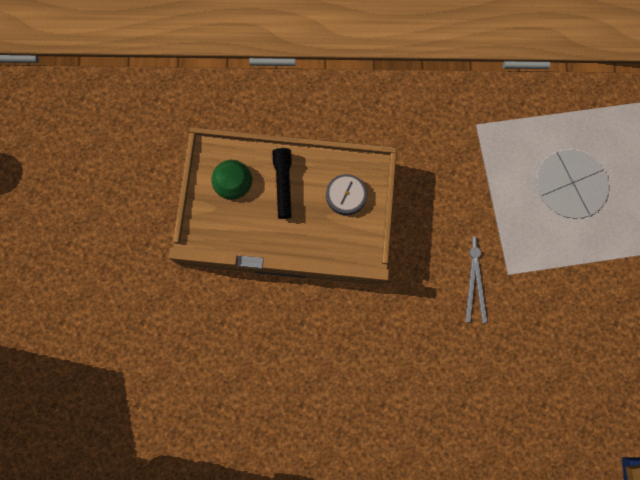

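The top view shows the case, with the rail running from about (172,252) to (388,272) and a steel catch at (250,262). The scene view shows the catch at (372,188), with the rail's left end at about (442,172). I'll take an enlarged crop to get the corners more exactly.

Run:
```python
import cv2,numpy as np
a=cv2.imread("pics/top0.png")[120:290,160:410];b=cv2.imread("pics/scene0.png")[160:230,235:455]
a=cv2.resize(a,None,fx=3,fy=3,interpolation=cv2.INTER_CUBIC)[300:];b=cv2.resize(b,(750,239),interpolation=cv2.INTER_CUBIC)
cv2.imwrite("pics/crop.png",np.vstack([a,b]))
```

```text
(no output)
```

View pics/crop.png

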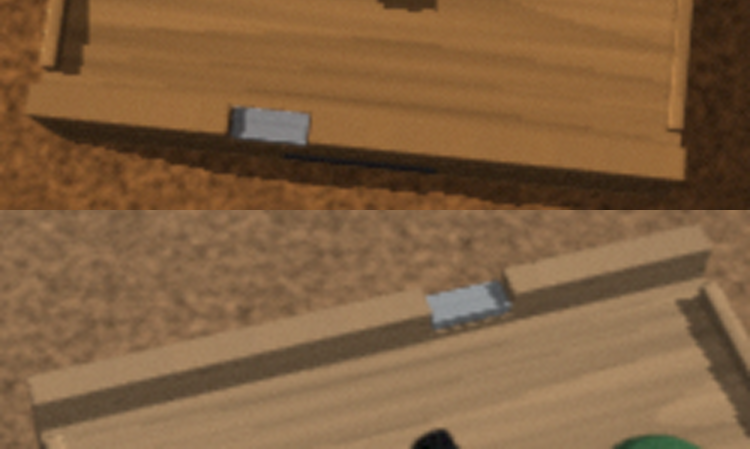

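Crop: in the top view the rail-top front corners are at (169.3,258.3) and (388.7,280), and the catch is at about (250,262). In the scene view the rail-top corners are at (440,165), (443,172), (244,209) and (246,216.5). I'll fit the case pose to these.

```bash
cat > h.py <<'E'
from rig import *
import cv2,numpy as np
from scipy.optimize import least_squares
C={n:get_calibration(n) for n in("scene","top")}
def proj(n,X):
    c=C[n];p=(np.asarray(c["R"])@np.atleast_2d(X).T).T+c["t"];p=p@np.asarray(c["mtx"]).T;return p[:,:2]/p[:,2:]
def world(p,L):
    c,s=np.cos(p[2]),np.sin(p[2]);L=np.atleast_2d(L);return np.c_[p[0]+c*L[:,0]-s*L[:,1],p[1]+s*L[:,0]+c*L[:,1],L[:,2]]
def ray(n,uv,z):
    c=C[n];R=np.asarray(c["R"]);o=-R.T@c["t"];d=R.T@np.linalg.solve(c["mtx"],[*uv,1]);return o+d*(z-o[2])/d[2]
E
python3 - <<'E'
from h import *
ob=[("top",(169.3,258.3),(-.12,.185,.094)),("top",(388.7,280),(-.12,-.185,.094)),("scene",(440.3,164.7),(-.12,.185,.094)),("scene",(443.3,171.7),(-.102,.185,.094)),("scene",(243.8,209.2),(-.12,-.185,.094)),("scene",(245.6,216.5),(-.102,-.185,.094))]
f=lambda p:np.concatenate([proj(n,world(p,L))[0]-uv for n,uv,L in ob])
r=least_squares(f,[.65,.0,0]);p=r.x;print(p,np.round(r.fun,1))
np.save("pose.npy",p)
print(world(p,[(-.111,.185,.094),(-.111,-.185,.094)]))
for n,uv in(("top",(250,262)),("scene",(372,188))):
    w=ray(n,uv,.086);d=w[:2]-p[:2];c,s=np.cos(p[2]),np.sin(p[2]);y=-s*d[0]+c*d[1];print(n,w,"local x,y",c*d[0]+s*d[1],y,"from left",.185-y)
from scipy.spatial.transform import Rotation as R
print(R.from_rotvec(get_state()["ee_rot"]).as_matrix().round(3))
E
```

```text
[ 0.65761722 -0.035341   -0.0968038 ] [-1.2 -0.7 -1.  -0.1 -0.8 -0.4  0.3 -0.2 -1.2 -0.2 -0.8  0.7]
[[ 0.56501765  0.15952131  0.094     ]
 [ 0.52925616 -0.20874641  0.094     ]]
top [0.5506045  0.02414667 0.086     ] local x,y -0.11226134864142631 0.048866097173995836 from left 0.13613390282600416
scene [0.55512563 0.0237983  0.086     ] local x,y -0.10772771503273151 0.048956333548687336 from left 0.13604366645131266
[[-0.    -0.901  0.434]
 [-0.     0.434  0.901]
 [-1.     0.    -0.   ]]
```

Emit:
carry_out(commands=[[11.7,-16.6,-2,0,0,4],[11.7,-16.6,-2,0,0,4],[11.7,-16.6,-2,0,0,4],[11.7,-16.6,-2,0,0,4],[11.7,-16.6,-2,0,0,4],[11.7,-16.6,-2,0,0,4],[11.7,-16.6,-2,0,0,4],[11.7,-16.6,-2,0,0,4]], claw=1)

```text
time_s: 1.07
eef_pos: [0.4632, 0.2901, 0.2156]
ee_rot: [-1.136, 1.254, 1.135]
wrist_force: [0.2, 0.3, 0.1]
width: 0.0003
```

Emit:
carry_out(commands=[[1.6,-2.3,0,0,0,0],[3.2,-4.6,0,0,0,0],[4,-5.7,-0.5,0,0,0],[4,-5.7,-2,0,0,0],[4,-5.7,-2.6,0,0,0],[4,-5.7,-2.6,0,0,0],[4,-5.7,-2.6,0,0,0]])

```text
time_s: 1.65
eef_pos: [0.5626, 0.1459, 0.1488]
ee_rot: [-1.133, 1.259, 1.135]
wrist_force: [0.0, 0.4, 0.4]
width: 0.0002
```

Run:
```python
from h import *
from scipy.spatial.transform import Rotation as R
s=get_state();M=R.from_rotvec(s["ee_rot"]).as_matrix();print(s["eef_pos"],M.round(3),np.degrees(np.arctan2(M[1,2],M[0,2])),s["wrist_force"])
a=snapshot("top");b=snapshot("scene")
cv2.imwrite("pics/v1.png",np.hstack([cv2.resize(a[150:350,130:330],(400,400),interpolation=2),cv2.resize(b[80:280,300:500],(400,400),interpolation=2)]))
```

```text
[0.5626152  0.14585155 0.14878494] [[-0.003 -0.995  0.102]
 [-0.001  0.102  0.995]
 [-1.     0.003 -0.002]] 84.12123264793486 [0.0414989  0.43203131 0.43391842]
```

View pics/v1.png

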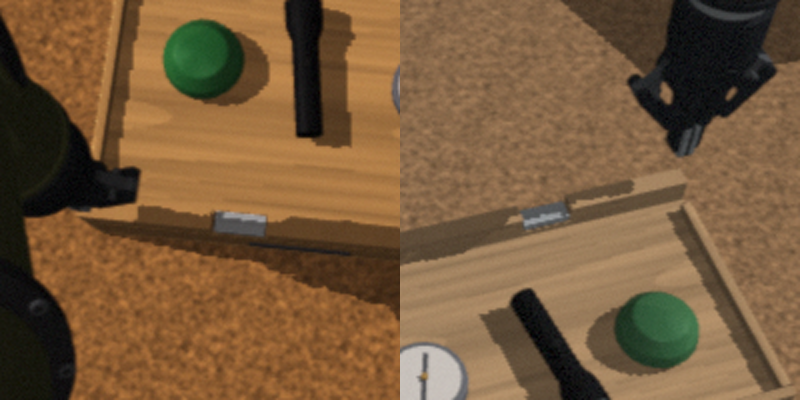

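The left panel shows the hand over the rail's left end, and the right panel shows the shut fingertips above it. Nothing is near enough to get in the way. Next I go down.

Emit:
carry_out(commands=[[0.06,0.16,-0.6,0,0,0],[0.06,0.16,-1.2,0,0,0],[0.06,0.16,-1.3,0,0,0],[0.06,0.16,-1.3,0,0,0]])

```text
time_s: 2.08
eef_pos: [0.564, 0.1545, 0.1193]
ee_rot: [-1.137, 1.251, 1.138]
wrist_force: [-0.8, -0.2, -0.3]
width: 0.0
```

Emit:
carry_out(commands=[[0,0,-0.06,0,0,0],[0,0,-0.12,0,0,0],[0,0,-0.16,0,0,0],[0,0,-0.16,0,0,0]])

```text
time_s: 2.42
eef_pos: [0.5641, 0.1546, 0.1158]
ee_rot: [-1.137, 1.251, 1.138]
wrist_force: [0.0, -0.2, 0.1]
width: 0.0002
```

Emit:
carry_out(commands=[[-0.02,-0.14,-0.06,0,0,0],[-0.02,-0.14,-0.12,0,0,0],[-0.02,-0.14,-0.16,0,0,0],[-0.02,-0.14,-0.16,0,0,0]])

```text
time_s: 2.75
eef_pos: [0.5635, 0.1509, 0.1115]
ee_rot: [-1.137, 1.251, 1.138]
wrist_force: [-0.2, 0.6, 0.7]
width: -0.0
```

Emit:
carry_out(commands=[[0,0,-0.02,0,0,0],[0,0,-0.04,0,0,0],[0,0,-0.06,0,0,0],[0,0,-0.06,0,0,0]])

```text
time_s: 3.08
eef_pos: [0.5636, 0.151, 0.1111]
ee_rot: [-1.137, 1.251, 1.137]
wrist_force: [-2.8, -1.3, 8.9]
width: 0.0002
```

Emit:
carry_out(commands=[[-0.01,-0.1,-0.03,0,0,0],[-0.025,-0.25,-0.03,0,0,0],[-0.04,-0.4,-0.03,0,0,0],[-0.055,-0.55,-0.03,0,0,0],[-0.07,-0.7,-0.03,0,0,0],[-0.085,-0.85,-0.03,0,0,0],[-0.1,-1.0,-0.03,0,0,0],[-0.1,-1.0,-0.03,0,0,0]])

```text
time_s: 3.75
eef_pos: [0.5619, 0.1261, 0.1111]
ee_rot: [-1.137, 1.248, 1.136]
wrist_force: [0.8, 1.6, 6.8]
width: 0.0001
```

Emit:
carry_out(commands=[[-0.01,-0.1,-0.03,0,0,0],[-0.025,-0.25,-0.03,0,0,0],[-0.04,-0.4,-0.03,0,0,0],[-0.055,-0.55,-0.03,0,0,0],[-0.07,-0.7,-0.03,0,0,0],[-0.085,-0.85,-0.03,0,0,0],[-0.1,-1.0,-0.03,0,0,0],[-0.1,-1.0,-0.03,0,0,0]])

```text
time_s: 4.42
eef_pos: [0.5603, 0.1011, 0.1111]
ee_rot: [-1.137, 1.246, 1.135]
wrist_force: [0.6, -0.5, 6.9]
width: -0.0
```

Emit:
carry_out(commands=[[-0.01,-0.1,-0.03,0,0,0],[-0.025,-0.25,-0.03,0,0,0],[-0.04,-0.4,-0.03,0,0,0],[-0.055,-0.55,-0.03,0,0,0],[-0.07,-0.7,-0.03,0,0,0],[-0.085,-0.85,-0.03,0,0,0],[-0.1,-1.0,-0.03,0,0,0],[-0.1,-1.0,-0.03,0,0,0]])

```text
time_s: 5.08
eef_pos: [0.5586, 0.0762, 0.1112]
ee_rot: [-1.137, 1.244, 1.134]
wrist_force: [0.6, 1.4, 7.6]
width: -0.0001
```

Emit:
carry_out(commands=[[-0.02,-0.1,-0.03,0,0,0],[-0.04,-0.2,-0.03,0,0,0],[-0.06,-0.3,-0.03,0,0,0],[-0.08,-0.4,-0.03,0,0,0],[-0.1,-0.5,-0.03,0,0,0],[-0.11,-0.6,-0.03,0,0,0],[-0.11,-0.6,-0.03,0,0,0]])

```text
time_s: 5.67
eef_pos: [0.5567, 0.0615, 0.111]
ee_rot: [-1.137, 1.242, 1.133]
wrist_force: [0.9, 1.3, 5.8]
width: 0.0005
```

Emit:
carry_out(commands=[[-0.01,-0.08,-0.03,0,0,0],[-0.02,-0.16,-0.03,0,0,0],[-0.03,-0.24,-0.03,0,0,0],[-0.04,-0.32,-0.03,0,0,0],[-0.05,-0.4,-0.03,0,0,0],[-0.05,-0.4,-0.03,0,0,0]])

```text
time_s: 6.17
eef_pos: [0.5562, 0.0519, 0.1109]
ee_rot: [-1.137, 1.239, 1.132]
wrist_force: [1.0, 1.6, 6.1]
width: -0.0002
```

Emit:
carry_out(commands=[[-0.015,-0.08,-0.03,0,0,0],[-0.03,-0.16,-0.03,0,0,0],[-0.045,-0.24,-0.03,0,0,0],[-0.055,-0.32,-0.03,0,0,0],[-0.06,-0.32,-0.03,0,0,0]])

```text
time_s: 6.58
eef_pos: [0.5556, 0.0442, 0.1108]
ee_rot: [-1.138, 1.237, 1.131]
wrist_force: [0.6, 2.1, 4.7]
width: 0.0003
```

Emit:
carry_out(commands=[[-0.01,-0.08,-0.03,0,0,0],[-0.02,-0.16,-0.03,0,0,0],[-0.03,-0.2,-0.03,0,0,0],[-0.03,-0.2,-0.03,0,0,0]])

```text
time_s: 6.92
eef_pos: [0.5545, 0.0384, 0.1098]
ee_rot: [-1.137, 1.238, 1.131]
wrist_force: [0.4, 0.5, -0.3]
width: -0.0001
```

The force fell to zero and the tip dropped at y ≈ 0.039, so this is the notch edge and it agrees with the camera. Next I move to the catch centre and down.

Emit:
carry_out(commands=[[-0.04,-0.2,-0.03,0,0,0],[-0.08,-0.4,-0.06,0,0,0],[-0.11,-0.58,-0.1,0,0,0],[-0.11,-0.58,-0.14,0,0,0],[-0.11,-0.58,-0.2,0,0,0],[-0.11,-0.58,-0.24,0,0,0],[-0.11,-0.58,-0.24,0,0,0]])

```text
time_s: 7.5
eef_pos: [0.5516, 0.0241, 0.1035]
ee_rot: [-1.137, 1.238, 1.131]
wrist_force: [0.6, -0.1, -0.2]
width: -0.0004
```

Emit:
carry_out(commands=[[0,0,-0.05,0,0,0],[0,0,-0.08,0,0,0],[0,0,-0.08,0,0,0]])

```text
time_s: 7.75
eef_pos: [0.5517, 0.0242, 0.1018]
ee_rot: [-1.138, 1.238, 1.131]
wrist_force: [-1.0, -0.8, 5.4]
width: 0.0002
```

Emit:
carry_out(commands=[[0,0,-0.06,0,0,0],[0,0,-0.12,0,0,0],[0,0,-0.18,0,0,0],[0,0,-0.24,0,0,0],[0,0,-0.27,0,0,0],[0,0,-0.29,0,0,0],[0,0,-0.29,0,0,0]])

```text
time_s: 8.33
eef_pos: [0.5518, 0.0242, 0.0951]
ee_rot: [-1.138, 1.238, 1.131]
wrist_force: [-2.3, -0.5, 8.7]
width: 0.0001
```

Run:
```python
from h import *
a=snapshot("top");b=snapshot("scene")
cv2.imwrite("pics/v2.png",np.hstack([cv2.resize(a[120:320,160:410],(400,320),interpolation=2),cv2.resize(b[120:320,220:470],(400,320),interpolation=2)]))
```

```text
(no output)
```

View pics/v2.png

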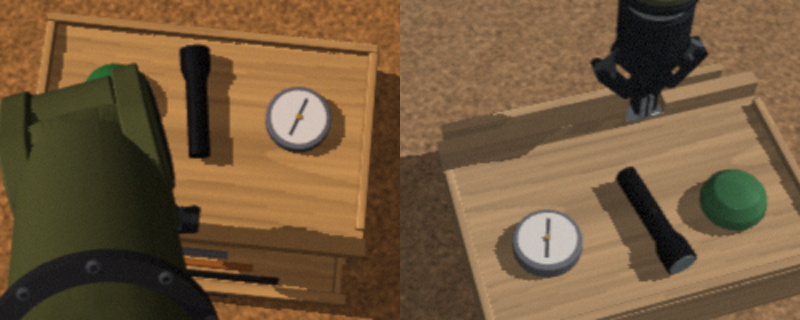

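The tray is standing out in front (top panel, around (270,275)). The catch is at its stop and the bystanders haven't moved. I lift straight up and then back the hand away high to the left, towards where it started.

Emit:
carry_out(commands=[[0,0,0.3,0,0,0],[0,0,1,0,0,0],[0,0,2,0,0,0],[0,0,3.5,0,0,0],[0,0,5,0,0,0],[0,0,6,0,0,0],[0,0,6,0,0,0]])

```text
time_s: 9.02
eef_pos: [0.5543, 0.025, 0.2511]
ee_rot: [-1.142, 1.23, 1.125]
wrist_force: [0.6, 0.0, 0.2]
width: 0.0003
```

Emit:
carry_out(commands=[[-1.5,2,0,0,0,0],[-3,4,0,0,0,0],[-4.5,6,0,0,0,0],[-6,8,0,0,0,0],[-7.5,10,0,0,0,0],[-8,12,0,0,0,0],[-8,12,0,0,0,0],[-8,12,0,0,0,0]])

```text
time_s: 9.68
eef_pos: [0.3661, 0.3025, 0.2511]
ee_rot: [-1.142, 1.229, 1.125]
wrist_force: [1.1, 0.3, 0.1]
width: -0.0003
```

Emit:
carry_out(commands=[[0,0,0,0,0,0],[0,0,0,0,0,0],[0,0,0,0,0,0],[0,0,0,0,0,0]])

```text
time_s: 10.02
eef_pos: [0.3668, 0.3011, 0.2509]
ee_rot: [-1.141, 1.231, 1.123]
wrist_force: [-0.2, 0.2, -0.1]
width: 0.0
```

Run:
```python
from h import *
a=snapshot("top");cv2.imwrite("pics/v3.png",a)
p=np.load("pose.npy")
for o in(0,.05):print(o,proj("top",world(p,[(-.12-o,.173,.059),(-.12-o,-.173,.059)])).round(1).tolist())
print(get_state()["wrist_force"])
```

```text
0 [[180.1, 261.6], [378.1, 281.7]]
0.05 [[175.7, 290.2], [375.7, 310.4]]
[-0.52266641 -0.22628411 -0.25842722]
```

View pics/v3.png

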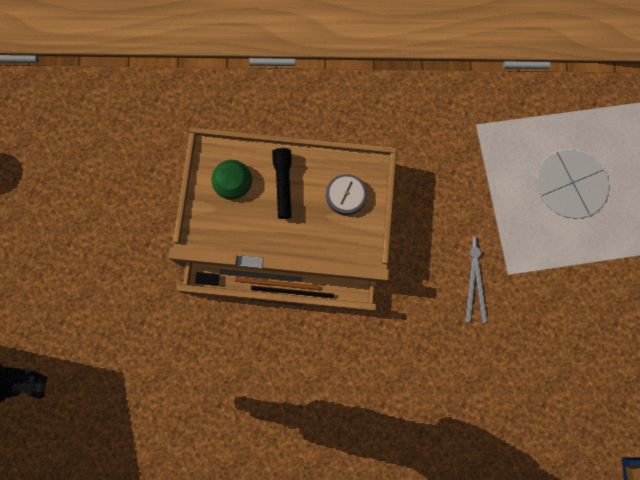

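The tray is fully open: its front edge runs from about (178,291) to (375,307), close to the predicted (176,290) to (376,310). The bystanders are at the same pixels as at the start, and the hand is clear.

```bash
python3 -c "from rig import *;print(finish_job())"
```

```text
the job is handed in; nothing more can be done
None
```

The tray is standing fully open, and I handed the job in at about 10 s of the 58 s allowed.

- **Slide:** I put the shut fingertips on the rail about 8 mm from its left end and slid them right at about 5–9 N. I read the force after each short step, and it showed contact each time until the tip dropped into the notch at y ≈ 0.039. That agreed with the cameras, which put the notch centre about 136 mm from the left end.
- **Press:** I pressed the catch about 8 mm, to its stop, at about 9 N. The tray sprang open without being touched by hand.
- **Last checks:** The tray's front edge lies within about 3 pixels of where a 50 mm opening should put it. The compass, paperweight, torch and dividers show at the same places as in the first picture. The hand is well clear and the wrist force is near zero.

No check failed. One small deviation: on the way down, the hand came to about 5 mm from the rail's left end, closer than I meant. I corrected that before touching the wood.

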